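# Put the stamping and writing things back in their desk trays

## Task

Put the four loose supplies back in the bamboo holders on the right of the desk pad: lay the marker in the long narrow tray, stand the glue stick upright in the round dish, lay the ink pad flat in the middle of the wide rectangular tray, lengthways, and then stand the rubber stamp upright on the middle of the ink pad, lengthways along it. Everything must end inside its holder's rim, let go and at rest. Leave the eraser, the USB stick and the bulldog clip where they lie.

Things in the scene. Friction and masses are not known exactly. Their poses are not given: they have to be found in the camera images.
- marker: White marker pen with a black cap, lying on the desk pad, 138 mm long, 17 mm thick, 18 g. Its y axis runs along it. Origin: at mid-length on its side (at the underside unless it has rolled); its centre line lies 8.5 mm from the origin along its own z axis. It may have rolled a little before the start, so go by the centre line. Grasp it across, at mid-length.
- ink_pad: Closed dark blue tin ink pad, a flat box 46 mm (x) by 69 mm (y) by 15 mm high, 58 g. Origin: centre of its underside; z up. Grasp it across its 46 mm width.
- rubber_stamp: Wooden rubber stamp standing upright: base block 27 mm (x) by 62 mm (y), 20 mm high, with a round handle about 24 mm thick above it up to 77 mm; 62 g. Origin: centre of its underside; z up. Grasp it by the handle.
- glue_stick: Glue stick standing upright: round, 26 mm in diameter, 97 mm tall, with a red cap; 38 g. Origin: centre of its underside; z up.
- pen_tray: Fixed long narrow bamboo tray, outside 56 mm (x) by 178 mm (y), inside 44 by 166 mm. Origin: centre of its underside. Its floor is 5 mm above the origin, its rim 9 mm (so the rim stands only 4 mm above the floor).
- stamp_tray: Fixed wide rectangular bamboo tray, outside 86 mm (x) by 108 mm (y), inside 74 by 96 mm. Origin: centre of its underside; floor 5 mm and rim 9 mm above the origin. Its length is y.
- round_dish: Fixed round bamboo dish, outside diameter 64 mm, inside about 52 mm. Origin: centre of its underside; floor 5 mm and rim 9 mm above the origin.
- eraser: Bystander: eraser in a blue sleeve, 23 by 46 by 13 mm, loose on the desk pad among the supplies. Not to be moved. Origin: centre of its underside.
- usb_stick: Bystander: red USB stick, 18 by 52 by 9 mm, loose on the desk pad. Not to be moved. Origin: centre of its underside.
- bulldog_clip: Bystander: black bulldog clip, 42 by 40 by 23 mm, loose on the desk pad. Not to be moved. Origin: centre of its underside. A wall shelf overhangs the back of the desk: front edge at x = 0.695, underside at z = 0.385; keep the wrist clear of it when swinging from side to side. (All supplies, holders and bystanders stand on a grey desk pad, whose top is at z = 0.006.)

How it is judged (in metres and radians):
At the end, for the whole second after the job is handed in: Marker along and inside the long tray (15 mm lengthwise); ink pad flat, lengthways in the wide tray, within 14 mm of its centre; stamp upright and lengthways on the pad, within 10 mm across, 12 mm along; glue stick upright in the dish within 12 mm; turned under 0.2 rad; at rest (x of marker in the frame of pen_tray between -0.0225 and 0.0225 m and y of marker in the frame of pen_tray between -0.015 and 0.015 m and z of marker in the frame of pen_tray between 0.003 and 0.024 m and angle between the y axis of marker and the y axis of pen_tray, either way round below 0.2 rad and x of ink_pad in the frame of stamp_tray between -0.014 and 0.014 m and y of ink_pad in the frame of stamp_tray between -0.014 and 0.014 m and z of ink_pad in the frame of stamp_tray between 0.003 and 0.0075 m and angle between the y axis of ink_pad and the y axis of stamp_tray, either way round below 0.2 rad and angle between each of ink_pad, rubber_stamp, glue_stick's own z axis and vertical below 0.1 rad and x of rubber_stamp in the frame of ink_pad between -0.01 and 0.01 m and y of rubber_stamp in the frame of ink_pad between -0.012 and 0.012 m and z of rubber_stamp in the frame of ink_pad between 0.012 and 0.018 m and angle between the y axis of rubber_stamp and the y axis of ink_pad, either way round below 0.2 rad and horizontal distance between glue_stick and round_dish below 0.012 m and z of glue_stick in the frame of round_dish between 0.003 and 0.0075 m and linear speed of each of marker, ink_pad, rubber_stamp, glue_stick below 0.02 m/s); the robot touches nothing.
It fails at once if the eraser is shifted by more than 15 mm (distance of eraser from where it was at the start of the episode above 0.015 m).
It fails at once if the usb stick is shifted by more than 15 mm (distance of usb_stick from where it was at the start of the episode above 0.015 m).
It fails at once if the bulldog clip is shifted by more than 15 mm (distance of bulldog_clip from where it was at the start of the episode above 0.015 m).
It also fails if it takes over 115 s, if anything falls off the work surface, if the arm or the gripper's body presses on something with over 40 N, if the wrist force passes 120 N, or if a joint passes its speed limit or range.

## Robot

A 6-joint arm with a two-finger parallel gripper is mounted at the origin on a cart in front of the work surface, level with it; the furniture and walls round the work are solid. World frame = base frame: x ahead of the robot, y to its left, z up, the work surface at z = 0. Lengths are in mm, angles in rad, forces in N, time in s.
With the tool pointing down it reaches from about 375 to 975 mm from the base axis. Payload 3.8 kg.
Tool frame: the origin (TCP) lies midway between the tips of the shut fingers; the grasp point (between the pads) lies 19 mm behind it (manip.grasp_offset is the distance from the TCP to the grasp point, in mm); z points along the fingers, y is the line along which they close (so a half turn about z gives the same grasp; the last joint's range is limited). The gripper opens to 88 mm and grips with 3 to 60 N. Pads are 18 mm wide; open, the fingers measure 123 mm over their backs; the gripper's body (75 mm by 187 mm) begins 45 mm behind the grasp point.
Start: joints at [-1.379, 0.264, 1.604, -0, 1.274, -0.037], TCP at [153.091, -657.405, 207.806] pointing down, gripper open.
Joint ranges: [-2.63, 2.63], [-0.94, 2.18], [0.31, 2.57], [-1.31, 4.45], [0, 2.66], [-2.55, 2.55]. Speed limits (rad/s): [2.57, 2.57, 3.14, 3.14, 3.14, 3.14].

## Interface

Orientations are given as a unit quaternion [x, y, z, w].
In Python, from workcell import manip gives the robot as it stands. The module is installed in compiled form; this text tells all that it offers.
- The arm moves only by the tool servo_tool, never from a script. Its arguments are lists of equal length, an entry for each row: "offset": the shift along the tool's x, y, z in mm, a list of three; "delta_rot": the turn, a rotation vector about the tool's x, y, z in degrees, a list of three. A call has 1 to 10 rows; each row is the pose to reach, as a shift and turn from the pose commanded when the call began, along the tool's axes at that moment; what a row does not reach only later rows make up. A row lasts 1/10 s, in which the tool goes at most 50 mm and 8.59 degrees, less where a joint would pass 70% of its speed; a pose out of reach is approached as far as the arm can. A call with a gripper value outside its range is refused whole. "jaw" is the opening, from 0 (shut) to 1 (fully open), set as the call begins (left out, the last holds). The fingers move at their own pace and stop on an object; "grip_force" is the grip in N (left out, the last holds). Time passes only in rows, so rows that repeat a pose let the fingers close. It gives the time, the measured TCP pose, the force, the opening and the grip force at its end, in the units of the state.
- manip.get_obs(): the state, without advancing time (a new reading comes with each control period).
- manip.get_image(name): name is "side" or "top"; returns a dict with "image" (420x560x3 uint8, red, green, blue), "depth" (420x560 float32, mm along the optical axis (not along the pixel's ray), 0 where there is no reading), "fx", "fy", "cx", "cy" (pixels), "R" (3x3) and "t" (3): a world point X has camera coordinates R X + t. Camera axes: x right, y down, z forward; pixel columns grow to the right and rows downward; lengths in mm; the calibration is good to about 2 mm. A picture is of the moment at which its call begins.
- manip.close_job(): hands the job in; it is judged then, once.
The state is a dict: "clock": time; "joints": joint angles; "qvel": joint speeds; "joint_efforts": joint torques, N m; "tool_pos": TCP position; "ee_rot": TCP orientation; "force": force on the tool from outside, world axes, zero at the start; "moment": the same for the moment, N m; "width": opening from 0.0 (shut) to 1.0 (fully open); "grasp_force": force on a finger pad.
Only numpy, scipy, OpenCV 4.12 (cv2) and the standard library are available. Lean on these libraries where they do the work, as an engineer would, in place of code of your own. Each camera call takes 0.05 s, during which the arm holds its last target. There are 200 camera calls.

## Working session

There is one attempt and no reset: what is moved stays moved. The work goes in short steps, Python scripts to look and compute and a tool call to move; the robot and the scene stay as the last step left them, time stands still between calls to the robot, and variables do not carry over. Pictures are saved under pics/ and viewed, at most 14 in all, crops included, and the job is handed in when it is done.

Besides the shell and the picture viewer there is one more tool, called after ">>>" as name(argument=value, ...) on one line, values as JSON. servo_tool: Moves the arm, as the interface text tells. Its arguments: {"type":"object","properties":{"offset":{"type":"array"},"delta_rot":{"type":"array"},"jaw":{"type":"number"},"grip_force":{"type":"number"}},"required":["offset","delta_rot"]}

```bash
mkdir -p pics; ls
cat > h.py <<'E'
import numpy as np,cv2
from workcell import manip
def cloud(d):
    Z=d["depth"].astype(float);v,u=np.mgrid[:420,:560]
    P=np.stack([(u-d["cx"])/d["fx"]*Z,(v-d["cy"])/d["fy"]*Z,Z],-1)
    W=(P-np.array(d["t"]))@np.array(d["R"]); W[Z==0]=np.nan
    return W
def save(d,n,crop=None,s=1):
    im=d["image"][...,::-1]
    if crop: im=im[crop[1]:crop[3],crop[0]:crop[2]]
    cv2.imwrite("pics/"+n,cv2.resize(im,None,fx=s,fy=s,interpolation=cv2.INTER_CUBIC))
E
python3 - <<'E'
from h import *
for n in("top","side"):
    d=manip.get_image(n);save(d,n+"0.png",s=1.4);np.savez(n+"0.npz",**d)
    print(n,d["fx"],-np.array(d["R"]).T@d["t"],np.array(d["R"]).round(2).tolist())
print(manip.get_obs(),manip.grasp_offset)
E
```

```text
pics
top 399.62419692798096 [ 445.24124259    8.33992755 1071.00487039] [[0.01, -1.0, 0.0], [-1.0, -0.01, -0.08], [0.08, -0.0, -1.0]]
side 478.692399569612 [ 573.42880744 -530.56052803 1163.01660346] [[0.99, 0.16, 0.01], [0.15, -0.88, -0.45], [-0.06, 0.45, -0.89]]
{'clock': 0.1, 'joints': array([-1.37886931e+00,  2.64700352e-01,  1.60521361e+00,  4.16699716e-06,
        1.27368064e+00, -3.69325762e-02]), 'qvel': array([ 0.0005069 , -0.00249049, -0.00286215,  0.000373  , -0.00187761,
        0.00212786]), 'joint_efforts': array([-3.06865568e-04, -5.03619933e+01, -3.58072221e+01,  7.29980785e-02,
        2.32991850e-02, -5.32072409e-05]), 'tool_pos': array([ 152.98226572, -656.72986801,  206.61023633]), 'ee_rot': array([ 9.93459624e-01,  1.14179566e-01, -7.55091584e-05, -9.98120027e-04]), 'force': array([ 0.00992289, -0.41612291,  0.17594119]), 'moment': array([0.04769518, 0.06155585, 0.00739851]), 'grasp_force': 0.0, 'width': 1.0004991873025186} 18.700000000000003
```

View pics/top0.png

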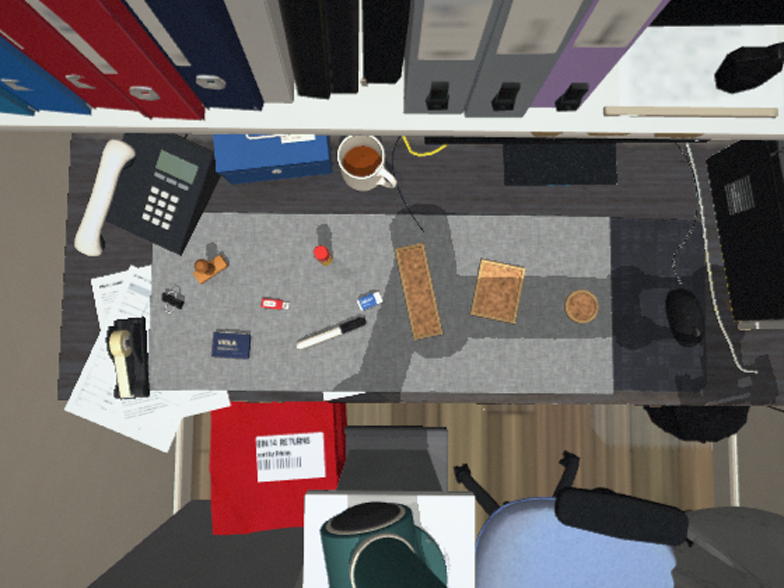

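View pics/side0.png

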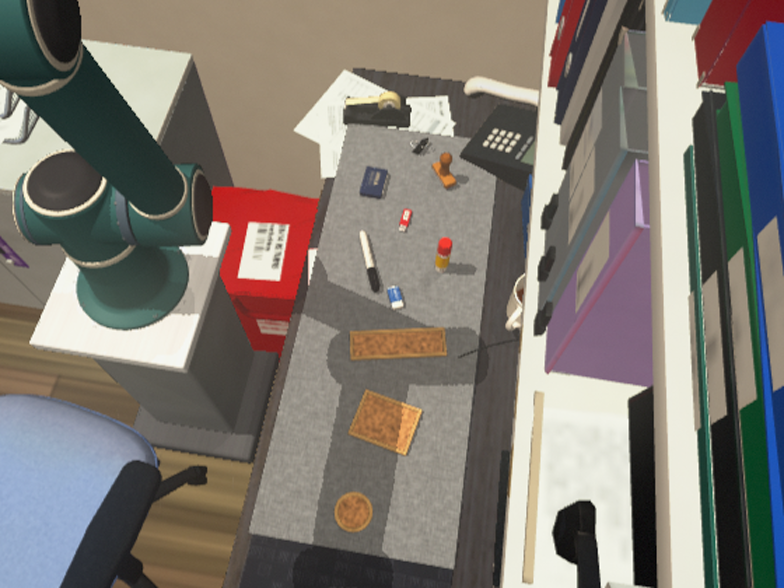

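The top view (1.4x) shows, with left = +y and up = +x: stamp (210,267), ink pad (231,344), marker (298,347)-(366,322), glue (322,255), pen tray (418,291), stamp tray (498,291) and dish (582,306). The bystanders are the eraser (370,300), USB stick (275,304) and clip (173,298). The side view agrees with this.

```bash
cat >> h.py <<'E'
def plane(d,uv,z):
    uv=np.asarray(uv,float);R=np.array(d["R"]);c=-R.T@np.array(d["t"])
    r=np.stack([(uv[:,0]-d["cx"])/d["fx"],(uv[:,1]-d["cy"])/d["fy"],np.ones(len(uv))],-1)@R
    return c+r*((z-c[2])/r[:,2])[:,None]
def rect(P):
    (c,(w,h),a)=cv2.minAreaRect(P[:,:2].astype(np.float32))
    b=cv2.boxPoints((c,(w,h),a));e=[b[1]-b[0],b[2]-b[1]];l=max(e,key=np.linalg.norm)
    return np.round(c,1),np.round(sorted((w,h)),1),round(np.degrees(np.arctan2(l[1],l[0]))%180,1)
E
python3 - <<'E'
from h import *
B={"top":dict(stamp=(185,240,235,290,26),ink=(205,320,258,365,21),marker=(290,312,370,355,14.5),glue=(305,240,340,272,0),pen=(385,235,450,345,15),tray=(465,250,535,330,15),dish=(555,280,610,332,15),eraser=(355,286,386,314,19),usb=(256,292,294,314,15),clip=(158,284,190,316,20)),
"side":dict(stamp=(428,148,462,192,26),ink=(355,160,392,203,21),marker=(352,225,384,295,14.5),glue=(430,232,460,276,0),pen=(340,320,455,365,15),tray=(340,385,430,460,15),dish=(325,485,380,535,15),eraser=(384,282,408,310,19))}
for n in B:
    d=dict(np.load(n+"0.npz"));W=cloud(d);hsv=cv2.cvtColor(d["image"],cv2.COLOR_RGB2HSV).astype(int)
    # pad level
    print(n,"pad z",np.nanmedian(W[200:220,150:170,2]) if n=="top" else np.nanmedian(W[200:210,240:260,2]))
    for k,b in B[n].items():
        x0,y0,x1,y1=[int(round(v/1.4)) for v in b[:4]];m=np.zeros((420,560),bool)
        Wz=W[y0:y1,x0:x1,2]; h=hsv[y0:y1,x0:x1]
        mm={'h':Wz>11,'s':h[...,1]>70}
        for t,q in mm.items():
            if not q.any(): continue
            nl,lab,st,_=cv2.connectedComponentsWithStats(q.astype(np.uint8));q=lab==1+np.argmax(st[1:,4])
            v,u=np.nonzero(q);uv=np.stack([u+x0,v+y0],-1)
            print(k,t,len(u),'plane',*rect(plane(d,uv,b[4])),'cloud',*rect(W[v+y0,u+x0]),'zmax',np.round(np.nanpercentile(Wz[q],[50,95]),1))
        for lo,hi,z in((70,95,80),(90,120,103)):
            q=(Wz>lo)&(Wz<hi)
            if q.sum()>5 and k in('stamp','glue'):
                v,u=np.nonzero(q);P=W[v+y0,u+x0];print(k,'above',lo,len(u),P.mean(0).round(1),((P.min(0)+P.max(0))/2).round(1))
E
```

```text
top pad z 7.120171946525622
stamp h 316 plane [572.4 341.4] [43.3 67.1] 120.0 cloud [575.  345.2] [46.  64.1] 123.8 zmax [27.6 83.8]
stamp s 304 plane [572.9 344.1] [41.5 64.3] 124.8 cloud [564.9 341.4] [32.4 67. ] 134.6 zmax [27.9 84. ]
stamp above 70 83 [566.6 339.3  79.8] [567.3 340.3  78.9]
ink h 492 plane [425.7 298.1] [48. 71.] 86.9 cloud [425.8 298.9] [47.9 69.8] 87.0 zmax [22.  25.2]
ink s 348 plane [424.7 297.4] [44.3 68.3] 90.5 cloud [424.7 298.2] [43.7 67.9] 86.4 zmax [21.9 25.3]
marker h 345 plane [449.9 113. ] [ 24.4 138.2] 111.5 cloud [450. 113.] [ 24.5 138.4] 111.6 zmax [21.4 25.7]
glue h 140 plane [598.5 132.2] [26.7 40.5] 45.6 cloud [588.4 124.8] [24.9 25.3] 64.0 zmax [101.4 105.8]
glue s 140 plane [599.5 132. ] [27.5 43.1] 37.5 cloud [597.6 129.7] [24.5 45.6] 32.8 zmax [101.4 105.8]
glue above 70 21 [582.2 119.   84.6] [585.6 123.1  82.5]
glue above 90 89 [588.6 124.3 102.7] [589.7 124.1  99. ]
pen h 1180 plane [530.9 -50.6] [ 59.9 178.4] 13.0 cloud [531.2 -50.8] [ 60.2 178.9] 13.1 zmax [13.9 18.3]
pen s 1416 plane [530.8 -51.8] [ 56.1 177.7] 12.2 cloud [531.3 -51.9
[... 2065 characters left out ...]
oud [532.8 -49.5] [ 62.8 179.1] 12.5 zmax [11.6 16.7]
tray h 939 plane [ 533.4 -202.6] [ 89.6 109.2] 168.0 cloud [ 533.2 -201.9] [ 90.2 109.6] 167.9 zmax [13.  16.9]
tray s 1584 plane [ 532.8 -202.5] [ 89.7 109. ] 168.5 cloud [ 532.2 -198.8] [ 92.  109.9] 168.0 zmax [11.6 16.1]
dish h 428 plane [ 505.4 -361.8] [60.1 62.1] 99.7 cloud [ 505.3 -361.6] [60.4 62.4] 99.7 zmax [13.3 17. ]
dish s 643 plane [ 505.2 -360.7] [60.1 64.3] 99.7 cloud [ 504.9 -359.8] [60. 66.] 100.7 zmax [12.1 16.5]
eraser h 132 plane [513.8  36.8] [22.7 49.1] 113.4 cloud [513.5  38.7] [22.4 47.7] 112.8 zmax [17.8 21.5]
eraser s 73 plane [510.8  44.6] [23.  27.4] 111.2 cloud [511.8  45.2] [24.2 26.4] 111.0 zmax [18.5 21.6]
```

```bash
cat >> h.py <<'E'
from scipy.spatial.transform import Rotation as Ro
def go(xyz,yaw):
    """tool-frame offset/rotvec from now to target; yaw = world direction (deg) of tool y, mod 180 choose nearest"""
    o=manip.get_obs();R=Ro.from_quat(o["ee_rot"]);p=np.array(o["tool_pos"])
    best=None
    for yy in (yaw,yaw+180):
        a=np.radians(yy);y=np.array([np.cos(a),np.sin(a),0]);z=np.array([0,0,-1.]);x=np.cross(y,z)
        T=Ro.from_matrix(np.stack([x,y,z],1));rv=(R.inv()*T).as_rotvec(degrees=True)
        if best is None or np.linalg.norm(rv)<np.linalg.norm(best): best=rv
    return R.inv().apply(np.array(xyz)-p).round(1).tolist(),best.round(1).tolist()
E
python3 - <<'E'
from h import *
for n,b in(("top",(185,240,235,290)),("side",(428,148,462,192))):
    d=dict(np.load(n+"0.npz"));W=cloud(d);x0,y0,x1,y1=[int(v/1.4) for v in b]
    P=W[y0:y1,x0:x1].reshape(-1,3);q=P[(P[:,2]>20)&(P[:,2]<33)];print(n,rect(q),len(q))
    print(np.degrees(np.arctan2(*np.linalg.eigh(np.cov(q[:,:2].T))[1][::-1,1]))%180)
d=dict(np.load("top0.npz"));W=cloud(d)
for u,v in((160,190),(90,190),(170,120),(362,150),(270,160)): print(u,v,W[int(v/1.4),int(u/1.4)].round())
save(d,"st.png",(125,165,180,215),8)
print(go((480,-300,220),0))
E
```

```text
top (array([591.7, 357.8]), array([62.3, 87.5]), np.float32(34.4)) 183
128.14219704225624
side (array([588.1, 351.8]), array([61.3, 74.2]), np.float32(36.6)) 122
126.74772551442288
160 190 [711. 429.  54.]
90 190 [724. 586.   1.]
170 120 [705. 273. 410.]
362 150 [796.  58.  33.]
270 160 [757. 220.  92.]
([399.4, -273.3, -12.8], [-0.1, -0.1, -76.9])
```

View pics/st.png

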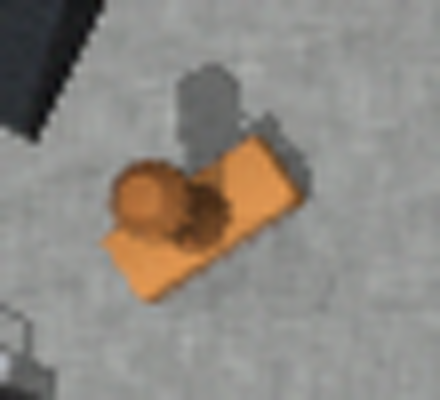

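The stamp base corners are at crop (258,138), (302,195), (150,300) and (104,240), so its long axis is about 124°. Moving off now.

>>> servo_tool(offset=[[399,-273,-13],[399,-273,-13],[399,-273,-13],[399,-273,-13],[399,-273,-13],[399,-273,-13],[399,-273,-13],[399,-273,-13],[399,-273,-13],[399,-273,-13]], delta_rot=[[0,0,-77],[0,0,-77],[0,0,-77],[0,0,-77],[0,0,-77],[0,0,-77],[0,0,-77],[0,0,-77],[0,0,-77],[0,0,-77]])

```text
clock: 1.1
tool_pos: [481.2, -298.2, 220.5]
ee_rot: [0.705, 0.709, 0.0, -0.0]
force: [0.5, -0.3, 0.1]
width: 1.0
grasp_force: 0.0
```

Run:
```python
from h import *
d=dict(np.load("top0.npz"))
uv=np.array([(258,138),(302,195),(150,300),(104,240)])/8+[125,165]-.4
P=plane(d,uv,26);print(P.round(1),P.mean(0),rect(P)); print(plane(d,[(125+142/8,165+195/8)],83))
o=manip.get_obs();print(o["tool_pos"],o["joints"].round(2));print(go((426,298,130),-3))
```

```text
[[594.1 322.4  26. ]
 [575.3 307.4  26. ]
 [540.2 356.2  26. ]
 [559.8 371.9  26. ]] [567.36086304 339.47720672  26.        ] (array([567.6, 339.7]), array([25.2, 61.4]), np.float32(125.8))
[[566.77611391 339.74949787  83.        ]]
[ 481.23429088 -298.20898623  220.51714066] [-0.6   0.05  1.82  0.    1.27 -0.61]
([596.5, -51.2, 91.1], [-0.0, -0.1, 3.4])
```

>>> servo_tool(offset=[[596,-51,20],[596,-51,20],[596,-51,20],[596,-51,20],[596,-51,20],[596,-51,20],[596,-51,20],[596,-51,20],[596,-51,20],[596,-51,20]], delta_rot=[[0,0,3.4],[0,0,3.4],[0,0,3.4],[0,0,3.4],[0,0,3.4],[0,0,3.4],[0,0,3.4],[0,0,3.4],[0,0,3.4],[0,0,3.4]])

```text
clock: 2.1
tool_pos: [435.3, 198.7, 203.9]
ee_rot: [0.727, 0.687, -0.0, 0.0]
force: [1.4, 0.4, 0.1]
width: 1.005
grasp_force: 0.0
```

Run:
```python
from h import *
print(go((426,298,100),-3))
```

```text
([98.7, -15.0, 103.9], [0.0, 0.0, -0.3])
```

>>> servo_tool(offset=[[98,-15,100],[98,-15,100],[98,-15,100],[98,-15,100],[98,-15,100],[98,-15,100]], delta_rot=[[0,0,0],[0,0,0],[0,0,0],[0,0,0],[0,0,0],[0,0,0]])

```text
clock: 2.7
tool_pos: [427.7, 295.2, 105.2]
ee_rot: [0.727, 0.686, 0.001, 0.0]
force: [0.1, -0.3, 0.8]
width: 0.999
grasp_force: 0.0
```

Run:
```python
from h import *
print(manip.get_obs()["tool_pos"],go((426,298,10),-3))
for n,c in(("top",(130,210,200,280)),("side",(240,100,310,170))):
  d=manip.get_image(n);save(d,n+"1.png",c,6)
a=[cv2.imread("pics/%s1.png"%n) for n in("top","side")];cv2.imwrite("pics/j1.png",cv2.resize(np.hstack(a),(800,400)))
```

```text
[427.66088881 295.16314115 105.15610239] ([2.7, -1.9, 95.2], [0.1, -0.0, -0.3])
```

View pics/j1.png

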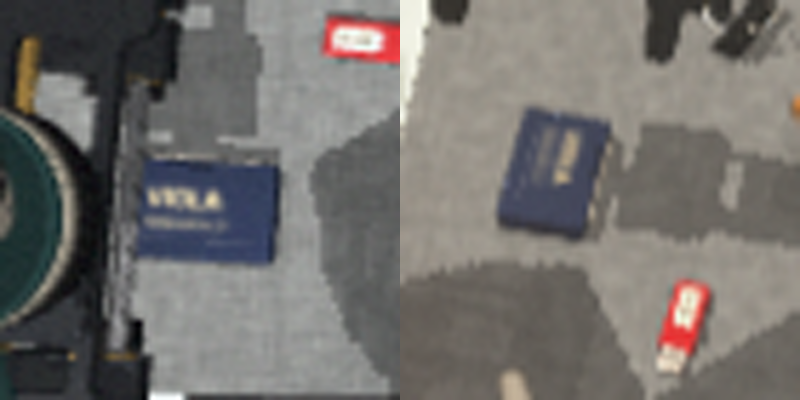

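The pad is clear and between the fingers: top crop (145-280,155-262). Descending and gripping.

>>> servo_tool(offset=[[2,-1.5,50],[2,-1.5,90],[2,-1.5,95.5],[2,-1.5,95.5]], delta_rot=[[0,0,0],[0,0,0],[0,0,0],[0,0,0]])

```text
clock: 3.2
tool_pos: [425.3, 296.6, 8.6]
ee_rot: [0.728, 0.686, -0.001, -0.0]
force: [-0.6, 0.5, 0.7]
width: 0.998
grasp_force: 0.0
```

>>> servo_tool(offset=[[0,0,0],[0,0,0],[0,0,0],[0,0,0],[0,0,0],[0,0,0]], delta_rot=[[0,0,0],[0,0,0],[0,0,0],[0,0,0],[0,0,0],[0,0,0]], jaw=0.3, grip_force=20)

```text
clock: 3.8
tool_pos: [425.6, 297.7, 8.8]
ee_rot: [0.727, 0.687, 0.0, 0.0]
force: [0.2, -0.5, 0.1]
width: 0.482
grasp_force: 0.0
```

>>> servo_tool(offset=[[0,0,0],[0,0,0],[0,0,0]], delta_rot=[[0,0,0],[0,0,0],[0,0,0]])

```text
clock: 4.1
tool_pos: [425.4, 297.5, 8.5]
ee_rot: [0.727, 0.687, -0.0, -0.0]
force: [-0.3, 0.2, 0.0]
width: 0.296
grasp_force: 0.0
```

Run:
```python
from h import *
for n,c in(("top",(130,210,200,280)),("side",(240,100,310,170))):
  d=manip.get_image(n);save(d,n+"1.png",c,6)
a=[cv2.imread("pics/%s1.png"%n) for n in("top","side")];cv2.imwrite("pics/j2.png",cv2.resize(np.hstack(a),(800,400)))
```

```text
(no output)
```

View pics/j2.png

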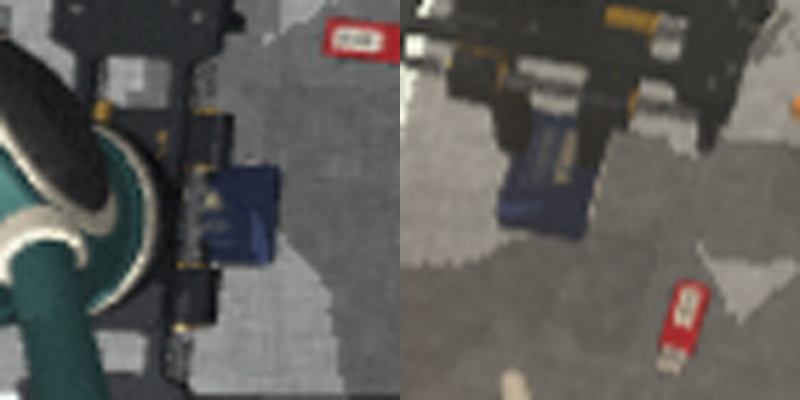

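The fingers sit at the pad's sides (side crop columns 515 and 600), but no grip force is reported. Closing further.

>>> servo_tool(offset=[[0,0,0],[0,0,0],[0,0,0],[0,0,0]], delta_rot=[[0,0,0],[0,0,0],[0,0,0],[0,0,0]], jaw=0.0, grip_force=20)

```text
clock: 4.6
tool_pos: [425.5, 297.6, 8.6]
ee_rot: [0.727, 0.687, 0.0, 0.0]
force: [-0.3, 0.5, 0.3]
width: 0.006
grasp_force: 0.0
```

Run:
```python
from h import *
o=manip.get_obs();print(o)
```

```text
{'clock': 4.6, 'joints': array([5.62324045e-01, 1.85817725e-01, 2.10686452e+00, 9.06091307e-06,
       8.48856531e-01, 6.19748763e-01]), 'qvel': array([-0.0005384 ,  0.00027591,  0.0009536 , -0.00046741,  0.00048094,
        0.0005511 ]), 'joint_efforts': array([-1.75586847e-03, -3.82947993e+01, -2.80460769e+01,  5.31104626e-02,
       -3.16372351e-02,  9.01123690e-05]), 'tool_pos': array([425.51437936, 297.5906481 ,   8.61567362]), 'ee_rot': array([7.27117301e-01, 6.86513240e-01, 2.70883643e-05, 1.86670140e-06]), 'force': array([-0.2630079 ,  0.54216884,  0.29472506]), 'moment': array([-0.04374122, -0.04154055, -0.01415646]), 'grasp_force': 0.0, 'width': 0.006209088620104405}
```

Run:
```python
from h import *
for n,c in(("top",(130,210,200,280)),("side",(240,100,310,170))):
  d=manip.get_image(n);save(d,n+"1.png",c,6)
a=[cv2.imread("pics/%s1.png"%n) for n in("top","side")];cv2.imwrite("pics/j3.png",cv2.resize(np.hstack(a),(800,400)))
```

```text
(no output)
```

View pics/j3.png

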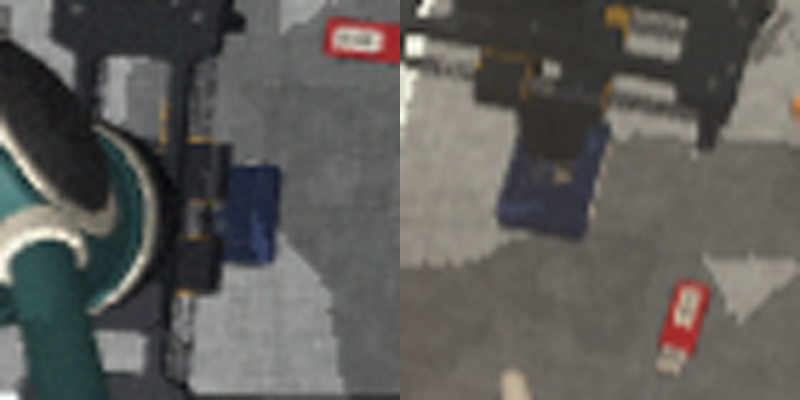

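The shut fingers sit over the pad instead of around it: side crop finger end is at (555,155), with pad visible below. I'll measure the true tip height.

Run:
```python
from h import *
d=manip.get_image("side");W=cloud(d)
for v in range(112,142,2): print(v,[W[v,u].round(0).tolist() for u in(264,268,272)],d["image"][v,268])
```

```text
112 [[421.0, 298.0, 99.0], [436.0, 277.0, 128.0], [447.0, 276.0, 132.0]] [70 69 63]
114 [[425.0, 272.0, 124.0], [436.0, 274.0, 124.0], [447.0, 274.0, 127.0]] [56 54 51]
116 [[426.0, 269.0, 119.0], [438.0, 265.0, 127.0], [448.0, 269.0, 124.0]] [63 61 59]
118 [[422.0, 288.0, 86.0], [438.0, 261.0, 123.0], [449.0, 262.0, 124.0]] [53 51 48]
120 [[422.0, 290.0, 73.0], [438.0, 264.0, 110.0], [449.0, 260.0, 119.0]] [53 49 46]
122 [[422.0, 288.0, 67.0], [433.0, 290.0, 66.0], [443.0, 302.0, 53.0]] [48 44 42]
124 [[422.0, 289.0, 56.0], [434.0, 285.0, 64.0], [440.0, 319.0, 22.0]] [49 46 42]
126 [[421.0, 292.0, 43.0], [433.0, 292.0, 46.0], [441.0, 312.0, 21.0]] [51 46 42]
128 [[421.0, 291.0, 35.0], [434.0, 286.0, 45.0], [442.0, 307.0, 18.0]] [64 60 55]
130 [[421.0, 292.0, 24.0], [432.0, 296.0, 21.0], [444.0, 295.0, 25.0]] [110 101  84]
132 [[422.0, 288.0, 19.0], [434.0, 288.0, 22.0], [445.0, 289.0, 23.0]] [60 59 65]
134 [[423.0, 280.0, 21.0], [435.0, 281.0, 23.0], [446.0, 282.0, 24.0]] [53 53 62]
136 [[424.0, 273.0, 21.0], [436.0, 276.0, 20.0], [447.0, 275.0, 24.0]] [53 54 63]
138 [[425.0, 269.0, 17.0], [437.0, 267.0, 22.0], [448.0, 272.0, 18.0]] [52 54 64]
140 [[426.0, 265.0, 12.0], [438.0, 263.0, 18.0], [448.0, 273.0, 6.0]] [52 49 57]
```

Reported TCP is z=8.6, but the depth image puts the real tips near z≈28. I'll calibrate the offset by touching the pad top (z=21) gently.

>>> servo_tool(offset=[[0,0,1],[0,0,2],[0,0,3],[0,0,4],[0,0,4]], delta_rot=[[0,0,0],[0,0,0],[0,0,0],[0,0,0],[0,0,0]])

```text
clock: 5.25
tool_pos: [425.3, 297.4, 4.4]
ee_rot: [0.727, 0.686, -0.0, -0.0]
force: [0.2, -1.5, -0.3]
width: 0.008
grasp_force: 0.0
```

>>> servo_tool(offset=[[0,0,1],[0,0,2],[0,0,3],[0,0,3]], delta_rot=[[0,0,0],[0,0,0],[0,0,0],[0,0,0]])

```text
clock: 5.65
tool_pos: [425.4, 297.5, 1.4]
ee_rot: [0.727, 0.687, -0.0, -0.0]
force: [0.1, 0.8, -0.3]
width: 0.01
grasp_force: 0.0
```

>>> servo_tool(offset=[[0,0,1],[0,0,2],[0,0,2]], delta_rot=[[0,0,0],[0,0,0],[0,0,0]])

```text
clock: 5.95
tool_pos: [425.4, 297.5, -0.6]
ee_rot: [0.727, 0.687, -0.0, -0.0]
force: [-0.0, -0.6, -0.8]
width: 0.003
grasp_force: 0.0
```

Run:
```python
from h import *
print(manip.get_obs()["force"])
d=manip.get_image("side");W=cloud(d);save(d,"a.png",(250,105,290,145),8)
for v in range(124,142,1): print(v,[W[v,u].round(0).tolist() for u in(264,267)],d["image"][v,266])
```

```text
[-0.0027678  -0.57776301 -0.7720477 ]
124 [[422.0, 290.0, 56.0], [430.0, 290.0, 57.0]] [47 44 39]
125 [[422.0, 288.0, 53.0], [430.0, 290.0, 52.0]] [47 44 39]
126 [[422.0, 289.0, 47.0], [430.0, 291.0, 46.0]] [48 45 40]
127 [[422.0, 288.0, 44.0], [430.0, 289.0, 44.0]] [50 46 42]
128 [[422.0, 288.0, 39.0], [430.0, 289.0, 39.0]] [49 47 42]
129 [[422.0, 289.0, 33.0], [430.0, 290.0, 33.0]] [51 46 43]
130 [[420.0, 299.0, 14.0], [431.0, 287.0, 32.0]] [58 56 57]
131 [[421.0, 292.0, 19.0], [430.0, 294.0, 18.0]] [65 64 67]
132 [[422.0, 287.0, 21.0], [430.0, 293.0, 15.0]] [58 58 63]
133 [[423.0, 283.0, 21.0], [431.0, 283.0, 24.0]] [51 53 61]
134 [[423.0, 282.0, 19.0], [431.0, 286.0, 15.0]] [52 53 61]
135 [[424.0, 275.0, 22.0], [433.0, 277.0, 23.0]] [54 52 62]
136 [[425.0, 271.0, 24.0], [433.0, 275.0, 20.0]] [53 53 62]
137 [[425.0, 269.0, 22.0], [433.0, 274.0, 17.0]] [55 55 65]
138 [[425.0, 268.0, 18.0], [434.0, 269.0, 19.0]] [54 53 63]
139 [[426.0, 265.0, 17.0], [435.0, 265.0, 20.0]] [54 54 63]
140 [[426.0, 264.0, 14.0], [435.0, 263.0, 17.0]] [55 53 60]
141 [[425.0, 267.0, 4.0], [435.0, 263.0, 12.0]] [83 79 77]
```

View pics/a.png

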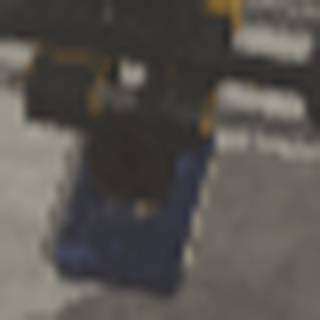

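The finger's lower edge is at crop (140,205), about 1 px (≈4 mm) above contact. Continuing down gently.

>>> servo_tool(offset=[[0,0,0.7],[0,0,1.4],[0,0,2],[0,0,2]], delta_rot=[[0,0,0],[0,0,0],[0,0,0],[0,0,0]])

```text
clock: 6.4
tool_pos: [425.4, 297.5, -2.5]
ee_rot: [0.727, 0.687, -0.0, -0.0]
force: [-0.8, -0.4, -0.7]
width: 0.006
grasp_force: 0.0
```

>>> servo_tool(offset=[[0,0,0.7],[0,0,1.4],[0,0,2],[0,0,2]], delta_rot=[[0,0,0],[0,0,0],[0,0,0],[0,0,0]])

```text
clock: 6.8
tool_pos: [425.4, 297.5, -4.5]
ee_rot: [0.727, 0.687, -0.0, -0.0]
force: [-0.4, -0.3, 0.4]
width: 0.009
grasp_force: 0.0
```

>>> servo_tool(offset=[[0,0,0.7],[0,0,1.4],[0,0,2],[0,0,2]], delta_rot=[[0,0,0],[0,0,0],[0,0,0],[0,0,0]])

```text
clock: 7.2
tool_pos: [425.4, 297.5, -6.5]
ee_rot: [0.727, 0.687, -0.0, -0.0]
force: [0.8, -0.1, -1.0]
width: 0.001
grasp_force: 0.0
```

>>> servo_tool(offset=[[0,0,0.7],[0,0,1.4],[0,0,2],[0,0,2]], delta_rot=[[0,0,0],[0,0,0],[0,0,0],[0,0,0]])

```text
clock: 7.6
tool_pos: [425.4, 297.5, -8.5]
ee_rot: [0.727, 0.687, -0.0, -0.0]
force: [0.1, -0.3, -0.1]
width: 0.006
grasp_force: 0.0
```

Run:
```python
from h import *
print(manip.get_obs()["force"])
d=manip.get_image("side");W=cloud(d)
for v in range(126,136,1): print(v,[W[v,u].round(0).tolist() for u in(264,267)],d["image"][v,266])
```

```text
[ 0.13742002 -0.26166246 -0.0615311 ]
126 [[421.0, 291.0, 44.0], [431.0, 288.0, 50.0]] [48 45 41]
127 [[422.0, 288.0, 44.0], [431.0, 288.0, 46.0]] [48 45 41]
128 [[422.0, 288.0, 38.0], [431.0, 288.0, 40.0]] [47 43 39]
129 [[422.0, 289.0, 32.0], [431.0, 285.0, 40.0]] [48 42 38]
130 [[422.0, 288.0, 29.0], [430.0, 289.0, 30.0]] [49 46 41]
131 [[421.0, 289.0, 23.0], [431.0, 288.0, 26.0]] [54 51 49]
132 [[422.0, 288.0, 19.0], [431.0, 288.0, 21.0]] [56 55 60]
133 [[422.0, 284.0, 20.0], [431.0, 287.0, 18.0]] [52 52 60]
134 [[423.0, 280.0, 21.0], [432.0, 282.0, 20.0]] [53 53 62]
135 [[424.0, 275.0, 23.0], [432.0, 279.0, 20.0]] [54 54 63]
```

>>> servo_tool(offset=[[0,0,0.5],[0,0,1.0],[0,0,1.5],[0,0,1.5]], delta_rot=[[0,0,0],[0,0,0],[0,0,0],[0,0,0]])

```text
clock: 8.05
tool_pos: [425.5, 297.6, -9.7]
ee_rot: [0.727, 0.687, -0.0, -0.0]
force: [-0.7, -0.9, 2.9]
width: 0.006
grasp_force: 1.4
```

>>> servo_tool(offset=[[0,0,0.5],[0,0,1.0],[0,0,1.5],[0,0,1.5]], delta_rot=[[0,0,0],[0,0,0],[0,0,0],[0,0,0]])

```text
clock: 8.45
tool_pos: [425.5, 297.6, -9.7]
ee_rot: [0.727, 0.687, -0.0, -0.0]
force: [-5.5, -3.1, 14.7]
width: 0.006
grasp_force: 7.4
```

Contact at reported z=-9.7, so true tip z ≈ reported + 30.7. Raising and opening, then descending properly.

>>> servo_tool(offset=[[0,0,-20],[0,0,-20],[0,0,-20],[0,0,-20],[0,0,-20],[0,0,-20],[0,0,-20],[0,0,-20],[0,0,-20]], delta_rot=[[0,0,0],[0,0,0],[0,0,0],[0,0,0],[0,0,0],[0,0,0],[0,0,0],[0,0,0],[0,0,0]], jaw=0.9)

```text
clock: 9.35
tool_pos: [425.5, 297.5, 8.5]
ee_rot: [0.727, 0.687, -0.0, -0.0]
force: [-0.5, -0.3, -0.9]
width: 0.796
grasp_force: 0.0
```

Run:
```python
from h import *
print(manip.get_obs()["tool_pos"],manip.get_obs()["width"])
d=manip.get_image("side");W=cloud(d);save(d,"a2.png",(230,90,320,160),8)
```

```text
[425.45522219 297.54271805   8.48897915] 0.7963212543951133
```

View pics/a2.png

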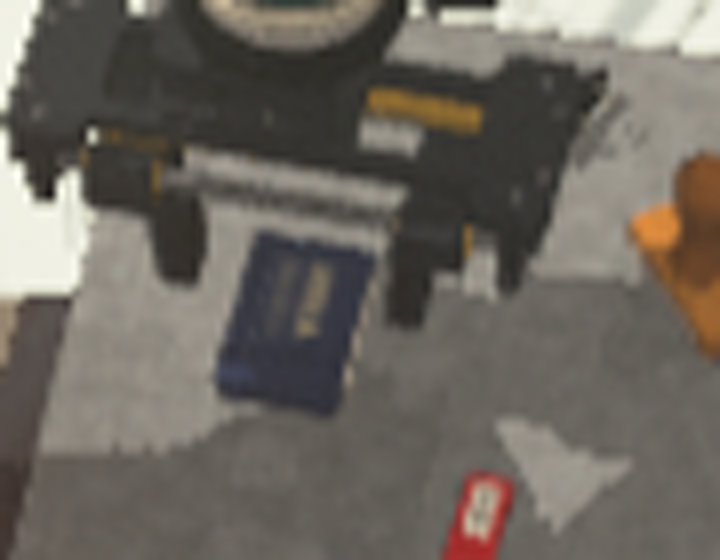

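The pad sits centred between the finger tips at (180,280) and (408,325). Descending 30 mm and gripping.

>>> servo_tool(offset=[[0,0,15],[0,0,25],[0,0,30],[0,0,30]], delta_rot=[[0,0,0],[0,0,0],[0,0,0],[0,0,0]])

```text
clock: 9.8
tool_pos: [424.5, 297.0, -22.5]
ee_rot: [0.727, 0.687, -0.001, -0.0]
force: [-0.5, 0.2, -0.3]
width: 0.901
grasp_force: 0.0
```

>>> servo_tool(offset=[[0,0,0],[0,0,0],[0,0,0],[0,0,0],[0,0,0],[0,0,0],[0,0,0]], delta_rot=[[0,0,0],[0,0,0],[0,0,0],[0,0,0],[0,0,0],[0,0,0],[0,0,0]], jaw=0.2, grip_force=20)

```text
clock: 10.5
tool_pos: [425.7, 297.7, -21.1]
ee_rot: [0.727, 0.687, 0.0, 0.0]
force: [-0.7, 0.1, 2.9]
width: 0.525
grasp_force: 20.0
```

>>> servo_tool(offset=[[0,0,-40],[0,0,-80],[0,0,-100],[0,0,-100]], delta_rot=[[0,0,0],[0,0,0],[0,0,0],[0,0,0]])

```text
clock: 10.9
tool_pos: [428.2, 299.3, 82.2]
ee_rot: [0.727, 0.687, 0.004, 0.001]
force: [-0.5, 0.1, -0.2]
width: 0.521
grasp_force: 20.0
```

Run:
```python
from h import *
o=manip.get_obs();print(o["tool_pos"],o["width"],o["grasp_force"],o["force"])
print(go((532,-203,80),78))
```

```text
[428.18565822 299.26547867  82.21720928] 0.5211295707900041 19.999259412288666 [-0.46622511  0.12236453 -0.21949168]
([-495.5, 132.5, 0.9], [0.5, 0.0, -81.3])
```

>>> servo_tool(offset=[[-495,132,0],[-495,132,0],[-495,132,0],[-495,132,0],[-495,132,0],[-495,132,0],[-495,132,0],[-495,132,0],[-495,132,0],[-495,132,0]], delta_rot=[[0,0,-81.3],[0,0,-81.3],[0,0,-81.3],[0,0,-81.3],[0,0,-81.3],[0,0,-81.3],[0,0,-81.3],[0,0,-81.3],[0,0,-81.3],[0,0,-81.3]])

```text
clock: 11.9
tool_pos: [514.4, -138.1, 76.4]
ee_rot: [0.145, 0.989, 0.0, -0.002]
force: [1.8, -0.2, -0.7]
width: 0.519
grasp_force: 20.0
```

Run:
```python
from h import *
o=manip.get_obs();print(o["tool_pos"],o["width"])
print(go((532,-203,30),78))
```

```text
[ 514.37547849 -138.1263759    76.39584313] 0.5192126704755113
([-35.7, -57.1, 46.3], [0.0, -0.2, -4.7])
```

>>> servo_tool(offset=[[-35,-57,20],[-35,-57,20],[-35,-57,20],[-35,-57,20]], delta_rot=[[0,0,-4.7],[0,0,-4.7],[0,0,-4.7],[0,0,-4.7]])

```text
clock: 12.3
tool_pos: [531.0, -200.5, 56.8]
ee_rot: [0.108, 0.994, 0.001, -0.002]
force: [-1.0, 1.0, -1.4]
width: 0.522
grasp_force: 20.0
```

Run:
```python
from h import *
d=manip.get_image("side");save(d,"b1.png",(215,245,335,345),6)
o=manip.get_obs();print(o["tool_pos"],o["width"])
print(go((532,-203,10),78))
```

```text
[ 531.36865952 -200.06272497   57.40755624] 0.5193914112685729
([-1.4, -2.8, 47.4], [0.1, -0.2, -0.4])
```

View pics/b1.png

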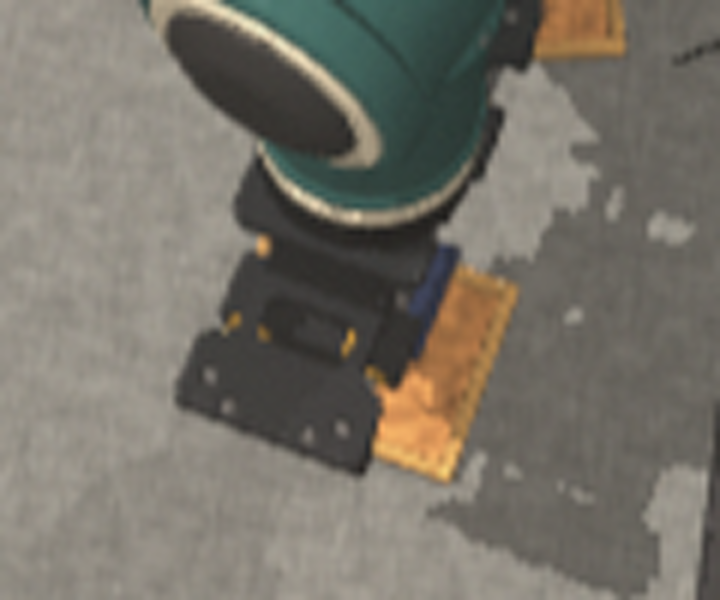

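The pad is aligned with the tray (blue edge at (435,290), tray edge parallel). Lowering.

>>> servo_tool(offset=[[-1.4,-2.8,25],[-1.4,-2.8,45],[-1.4,-2.8,60],[-1.4,-2.8,60],[-1.4,-2.8,60]], delta_rot=[[0,0,0],[0,0,0],[0,0,0],[0,0,0],[0,0,0]])

```text
clock: 12.85
tool_pos: [533.3, -203.6, -1.2]
ee_rot: [0.107, 0.994, 0.0, -0.0]
force: [0.4, -1.4, 0.2]
width: 0.523
grasp_force: 20.0
```

Run:
```python
from h import *
o=manip.get_obs();print(o["tool_pos"],o["qvel"].round(3),o["force"])
print(go((532,-203,-15.5),78))
```

```text
[ 533.30977493 -203.62507377   -1.24313571] [-0.007 -0.015 -0.024 -0.002 -0.003 -0.003] [ 0.36219697 -1.39296354  0.24165894]
([1.4, 0.3, 14.3], [0.0, -0.0, -0.3])
```

>>> servo_tool(offset=[[1,0.3,6],[1,0.3,11],[1,0.3,13],[1,0.3,14],[1,0.3,14]], delta_rot=[[0,0,0],[0,0,0],[0,0,0],[0,0,0],[0,0,0]])

```text
clock: 13.35
tool_pos: [532.4, -204.2, -15.4]
ee_rot: [0.108, 0.994, 0.0, -0.0]
force: [-1.0, 0.4, -0.4]
width: 0.524
grasp_force: 20.0
```

>>> servo_tool(offset=[[0,0,0.7],[0,0,1.4],[0,0,1.4]], delta_rot=[[0,0,0],[0,0,0],[0,0,0]])

```text
clock: 13.65
tool_pos: [532.7, -204.2, -16.1]
ee_rot: [0.107, 0.994, -0.0, 0.0]
force: [-2.1, 1.1, 4.3]
width: 0.519
grasp_force: 20.0
```

>>> servo_tool(offset=[[0,0,0],[0,0,0],[0,0,0]], delta_rot=[[0,0,0],[0,0,0],[0,0,0]], jaw=0.6)

```text
clock: 13.95
tool_pos: [533.1, -203.1, -16.5]
ee_rot: [0.108, 0.994, 0.001, 0.0]
force: [1.1, 5.5, 3.0]
width: 0.599
grasp_force: 2.9
```

>>> servo_tool(offset=[[0,0,-10],[0,0,-40],[0,0,-90],[0,0,-120],[0,0,-120]], delta_rot=[[0,0,0],[0,0,0],[0,0,0],[0,0,0],[0,0,0]])

```text
clock: 14.45
tool_pos: [536.7, -206.4, 109.8]
ee_rot: [0.107, 0.994, -0.002, 0.005]
force: [-0.1, 0.2, 0.1]
width: 0.603
grasp_force: 0.0
```

Run:
```python
from h import *
o=manip.get_obs();print(o["tool_pos"],o["width"])
print("toward stamp (yaw 125):",go((567.5,339.5,110),125-90),go((567.5,339.5,110),125))
```

```text
[ 536.67498983 -206.38433679  109.79262701] 0.6028352679470865
toward stamp (yaw 125): ([86.5, 539.9, -2.7], [0.1, 0.7, 42.7]) ([86.5, 539.9, -2.7], [-0.4, 0.5, -47.3])
```

>>> servo_tool(offset=[[86,540,-3],[86,540,-3],[86,540,-3],[86,540,-3],[86,540,-3],[86,540,-3],[86,540,-3],[86,540,-3],[86,540,-3],[86,540,-3]], delta_rot=[[0,0,42.7],[0,0,42.7],[0,0,42.7],[0,0,42.7],[0,0,42.7],[0,0,42.7],[0,0,42.7],[0,0,42.7],[0,0,42.7],[0,0,42.7]], jaw=0.7)

```text
clock: 15.45
tool_pos: [559.4, 276.3, 104.8]
ee_rot: [0.462, 0.887, -0.001, -0.0]
force: [0.5, -0.9, -0.1]
width: 0.703
grasp_force: 0.0
```

Run:
```python
from h import *
o=manip.get_obs();print(o["tool_pos"],o["width"])
d=manip.get_image("top");np.savez("top2.npz",**d);W=cloud(d)
x0,y0,x1,y1=[int(v/1.4) for v in(465,250,535,330)];Wz=W[y0:y1,x0:x1,2]
hsv=cv2.cvtColor(d["image"],cv2.COLOR_RGB2HSV)[y0:y1,x0:x1]
q=(hsv[...,0]>95)&(hsv[...,0]<135)&(hsv[...,1]>60)
v,u=np.nonzero(q);print(len(u),rect(plane(d,np.stack([u+x0,v+y0],-1),26)))
print(go((567.5,339.5,100),35))
```

```text
[559.35550668 276.3214012  104.8133904 ] 0.7033724069532726
324 (array([ 530.3, -204.6]), array([43.2, 65.8]), np.float32(168.3))
([41.0, 38.2, 5.6], [0.2, -0.2, 0.1])
```

>>> servo_tool(offset=[[40,37,3],[40,37,3],[40,37,3],[40,37,3]], delta_rot=[[0,0,0],[0,0,0],[0,0,0],[0,0,0]])

```text
clock: 15.9
tool_pos: [566.9, 327.5, 101.9]
ee_rot: [0.462, 0.887, -0.001, -0.0]
force: [0.2, 0.1, 0.2]
width: 0.703
grasp_force: 0.0
```

Run:
```python
from h import *
print(manip.get_obs()["tool_pos"]);print(go((567.5,339.5,12),35))
d=manip.get_image("side");save(d,"s1.png",(270,80,360,150),8)
```

```text
[566.91861075 327.47090366 101.9412195 ]
([9.6, 7.6, 89.9], [-0.1, 0.0, -0.0])
```

View pics/s1.png

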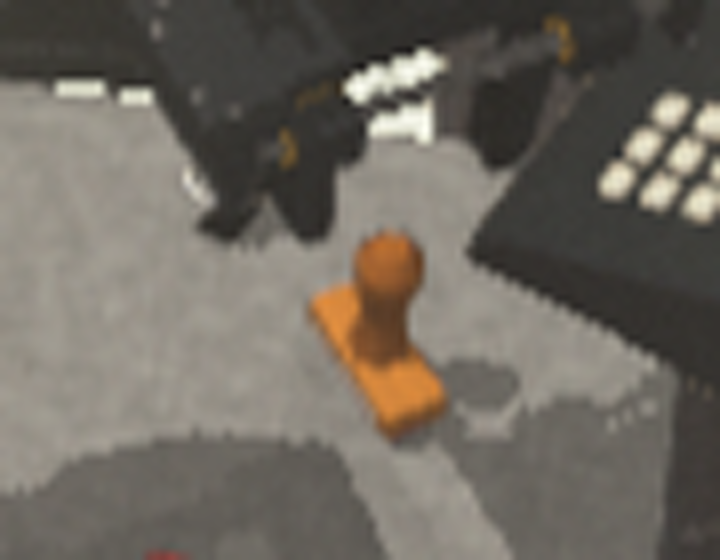

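The stamp has a ball knob at (390,265) on a narrower neck, so I'll grip the knob.

>>> servo_tool(offset=[[9.6,7.6,0],[9.6,7.6,40],[9.6,7.6,70],[9.6,7.6,82],[9.6,7.6,82],[9.6,7.6,82]], delta_rot=[[0,0,0],[0,0,0],[0,0,0],[0,0,0],[0,0,0],[0,0,0]])

```text
clock: 16.55
tool_pos: [569.1, 341.3, 21.9]
ee_rot: [0.462, 0.887, 0.001, 0.0]
force: [0.3, 0.2, -0.4]
width: 0.698
grasp_force: 0.0
```

Run:
```python
from h import *
print(manip.get_obs()["tool_pos"]);print(go((567.5,339.5,18),35))
```

```text
[569.09738959 341.32815347  21.93534765]
([-0.6, -2.4, 3.9], [0.1, 0.0, -0.1])
```

>>> servo_tool(offset=[[-0.6,-2.4,2],[-0.6,-2.4,2]], delta_rot=[[0,0,0],[0,0,0]])

```text
clock: 16.75
tool_pos: [567.5, 339.6, 20.5]
ee_rot: [0.462, 0.887, 0.001, 0.001]
force: [0.9, -0.2, 0.4]
width: 0.702
grasp_force: 0.0
```

>>> servo_tool(offset=[[0,0,0],[0,0,0],[0,0,0],[0,0,0],[0,0,0],[0,0,0],[0,0,0],[0,0,0]], delta_rot=[[0,0,0],[0,0,0],[0,0,0],[0,0,0],[0,0,0],[0,0,0],[0,0,0],[0,0,0]], jaw=0, grip_force=15)

```text
clock: 17.55
tool_pos: [566.6, 339.3, 18.8]
ee_rot: [0.462, 0.887, -0.0, -0.0]
force: [0.2, -0.3, -0.0]
width: 0.264
grasp_force: 14.8
```

Run:
```python
from h import *
o=manip.get_obs();print(o["tool_pos"],o["force"],o["width"]*88)
```

```text
[566.61744363 339.26967903  18.82033409] [ 0.21583739 -0.28776235 -0.04424398] 23.264027770272936
```

Gripped at 23.3 mm. Lifting gently.

>>> servo_tool(offset=[[0,0,-10],[0,0,-30],[0,0,-60],[0,0,-90],[0,0,-110],[0,0,-110],[0,0,-110]], delta_rot=[[0,0,0],[0,0,0],[0,0,0],[0,0,0],[0,0,0],[0,0,0],[0,0,0]])

```text
clock: 18.25
tool_pos: [566.7, 339.3, 129.3]
ee_rot: [0.462, 0.887, 0.0, 0.0]
force: [0.6, 0.5, -1.0]
width: 0.271
grasp_force: 14.8
```

Run:
```python
from h import *
o=manip.get_obs();print(o["tool_pos"],o["width"]*88,go((531.8,-203.9,128),78))
d=manip.get_image("side");save(d,"s2.png",(260,60,360,140),7)
```

```text
[566.7398819  339.31324001 129.32292787] 23.877198711627234 ([-425.2, -339.9, 1.0], [0.1, 0.0, -43.0])
```

View pics/s2.png

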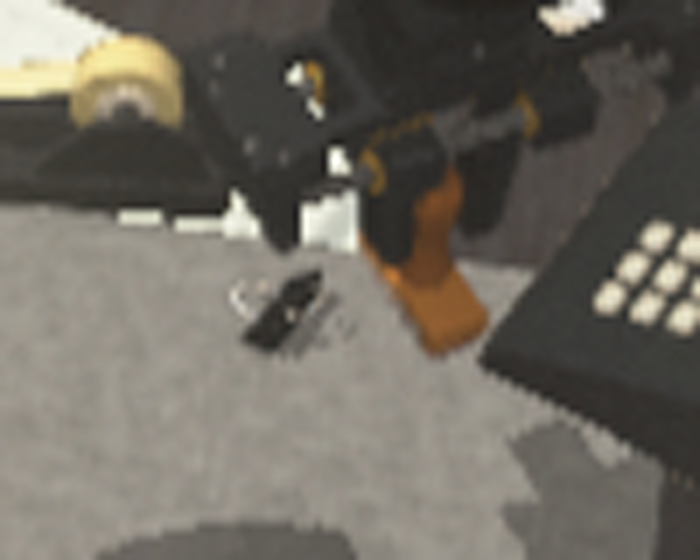

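The stamp is held level, base at (440,310), clear of everything. Carrying it to the pad.

>>> servo_tool(offset=[[-425,-340,-5],[-425,-340,-5],[-425,-340,-5],[-425,-340,-5],[-425,-340,-5],[-425,-340,-5],[-425,-340,-5],[-425,-340,-5],[-425,-340,-5],[-425,-340,-5]], delta_rot=[[0,0,-43],[0,0,-43],[0,0,-43],[0,0,-43],[0,0,-43],[0,0,-43],[0,0,-43],[0,0,-43],[0,0,-43],[0,0,-43]])

```text
clock: 19.3
tool_pos: [532.9, -153.1, 131.2]
ee_rot: [0.105, 0.994, 0.0, -0.002]
force: [1.8, -0.2, -1.0]
width: 0.266
grasp_force: 14.8
```

Run:
```python
from h import *
o=manip.get_obs();print(o["tool_pos"],go((531.8,-203.9,90),78))
```

```text
[ 532.9376292  -153.08501958  131.24842947] ([-9.6, -50.0, 41.2], [0.0, -0.2, -0.0])
```

>>> servo_tool(offset=[[-9,-48,20],[-9,-48,40],[-9,-48,60],[-9,-48,60],[-9,-48,60],[-9,-48,60]], delta_rot=[[0,0,0],[0,0,0],[0,0,0],[0,0,0],[0,0,0],[0,0,0]])

```text
clock: 19.9
tool_pos: [534.2, -200.2, 73.8]
ee_rot: [0.105, 0.995, -0.0, 0.0]
force: [-0.1, -0.7, -0.4]
width: 0.267
grasp_force: 14.8
```

Run:
```python
from h import *
o=manip.get_obs();print(o["tool_pos"],go((531.8,-203.9,39),78))
```

```text
[ 534.15215111 -200.2263784    73.82803035] ([1.6, -4.1, 34.8], [-0.0, 0.0, 0.0])
```

>>> servo_tool(offset=[[1.6,-4,12],[1.6,-4,24],[1.6,-4,30],[1.6,-4,32],[1.6,-4,33],[1.6,-4,33]], delta_rot=[[0,0,0],[0,0,0],[0,0,0],[0,0,0],[0,0,0],[0,0,0]])

```text
clock: 20.5
tool_pos: [531.5, -204.1, 40.4]
ee_rot: [0.105, 0.994, 0.0, 0.0]
force: [0.6, -0.6, 0.3]
width: 0.269
grasp_force: 14.8
```

Run:
```python
from h import *
o=manip.get_obs();print(o["tool_pos"],o["force"],go((531.8,-203.9,39),78))
d=manip.get_image("side");save(d,"s3.png",(235,235,335,315),7)
```

```text
[ 531.46966598 -204.0596466    40.39779389] [ 0.64710899 -0.59331135  0.266992  ] ([-0.3, 0.2, 1.4], [0.0, 0.0, -0.0])
```

View pics/s3.png

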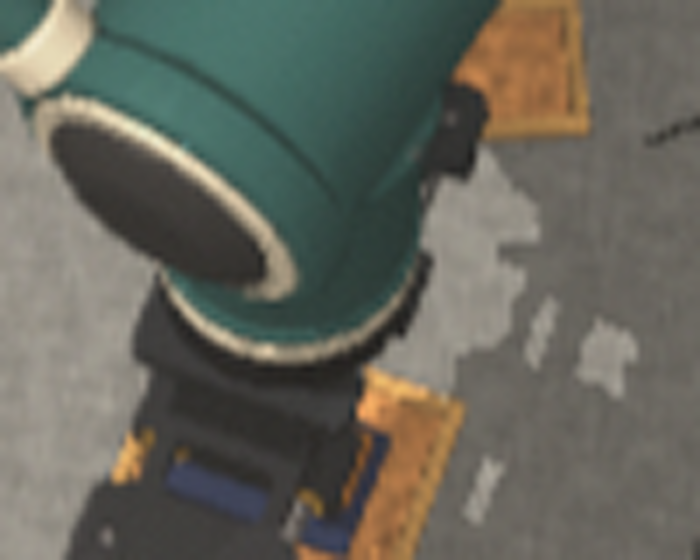

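The stamp base edge, at (355,470), is aligned on the pad at (370,470), and the margins look even. Lowering the last 1.5 mm, then releasing.

>>> servo_tool(offset=[[0,0,0.7],[0,0,1.4],[0,0,1.8],[0,0,1.8]], delta_rot=[[0,0,0],[0,0,0],[0,0,0],[0,0,0]])

```text
clock: 20.95
tool_pos: [531.4, -204.1, 38.7]
ee_rot: [0.105, 0.994, -0.0, 0.0]
force: [-0.5, -1.1, -0.7]
width: 0.267
grasp_force: 14.8
```

>>> servo_tool(offset=[[0,0,0],[0,0,0],[0,0,0],[0,0,0],[0,0,0]], delta_rot=[[0,0,0],[0,0,0],[0,0,0],[0,0,0],[0,0,0]], jaw=0.6)

```text
clock: 21.45
tool_pos: [531.4, -204.1, 38.7]
ee_rot: [0.105, 0.994, -0.0, 0.0]
force: [-0.7, 0.1, -0.5]
width: 0.604
grasp_force: 0.0
```

>>> servo_tool(offset=[[0,0,-20],[0,0,-60],[0,0,-90],[0,0,-100],[0,0,-100]], delta_rot=[[0,0,0],[0,0,0],[0,0,0],[0,0,0],[0,0,0]])

```text
clock: 21.95
tool_pos: [532.7, -204.7, 140.4]
ee_rot: [0.105, 0.994, -0.001, 0.002]
force: [0.1, -0.1, -0.4]
width: 0.601
grasp_force: 0.0
```

Run:
```python
from h import *
o=manip.get_obs();print(o["tool_pos"],o["width"],go((590.5,124,115),100))
```

```text
[ 532.70731408 -204.65704577  140.44391236] 0.6008494293773052 ([12.1, 333.5, 25.1], [-0.1, 0.2, -22.0])
```

>>> servo_tool(offset=[[12,333,10],[12,333,10],[12,333,10],[12,333,10],[12,333,10],[12,333,10],[12,333,10],[12,333,10],[12,333,10]], delta_rot=[[0,0,-12],[0,0,-12],[0,0,-12],[0,0,-12],[0,0,-12],[0,0,-12],[0,0,-12],[0,0,-12],[0,0,-12]], jaw=0.75)

```text
clock: 22.85
tool_pos: [587.4, 124.4, 126.0]
ee_rot: [-0.001, 1.0, -0.001, -0.002]
force: [0.2, -0.5, -0.3]
width: 0.75
grasp_force: 0.0
```

Run:
```python
from h import *
o=manip.get_obs();print(o["tool_pos"],go((590.5,124,20),90))
for n,c in(("top",(325,175,385,235)),("side",(235,265,315,335))):
  d=manip.get_image(n);save(d,n+"4.png",c,7); np.savez(n+"4.npz",**d)
a=[cv2.resize(cv2.imread("pics/%s4.png"%n),(400,400)) for n in("top","side")];cv2.imwrite("pics/j4.png",np.hstack(a))
```

```text
[587.40124625 124.42036983 126.0426882 ] ([-3.5, -0.3, 106.0], [-0.1, -0.2, 0.1])
```

View pics/j4.png

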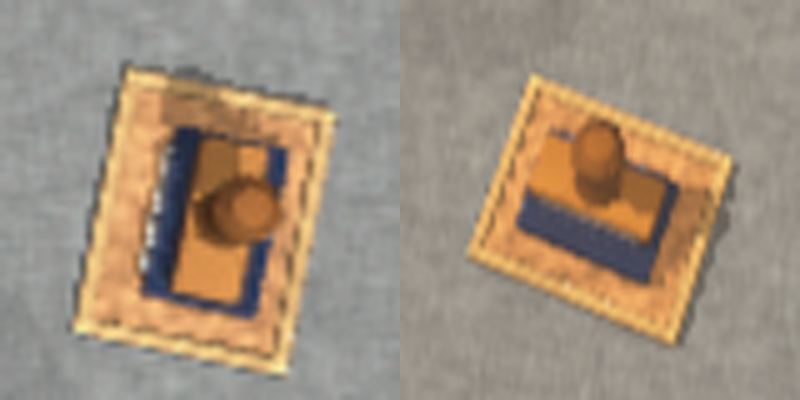

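The stamp stands centred on the pad and both are inside the tray: pad (145-285,130-315) and tray (75-335,65-375) in the top crop. Next, down over the glue stick.

>>> servo_tool(offset=[[-3,0,0],[-3,0,40],[-3,0,80],[-3,0,100],[-3,0,104],[-3,0,104],[-3,0,104]], delta_rot=[[0,0,0],[0,0,0],[0,0,0],[0,0,0],[0,0,0],[0,0,0],[0,0,0]])

```text
clock: 23.65
tool_pos: [593.6, 123.7, 26.3]
ee_rot: [0.001, 1.0, 0.0, 0.001]
force: [1.2, 0.2, -0.2]
width: 0.752
grasp_force: 0.0
```

>>> servo_tool(offset=[[0,0,0],[0,0,0],[0,0,0],[0,0,0],[0,0,0],[0,0,0],[0,0,0],[0,0,0]], delta_rot=[[0,0,0],[0,0,0],[0,0,0],[0,0,0],[0,0,0],[0,0,0],[0,0,0],[0,0,0]], jaw=0.1, grip_force=15)

```text
clock: 24.45
tool_pos: [592.1, 124.2, 24.7]
ee_rot: [0.0, 1.0, 0.0, 0.0]
force: [0.0, 0.5, 1.1]
width: 0.286
grasp_force: 15.0
```

>>> servo_tool(offset=[[0,0,-15],[0,0,-55],[0,0,-95],[0,0,-115],[0,0,-115],[0,0,-115]], delta_rot=[[0,0,0],[0,0,0],[0,0,0],[0,0,0],[0,0,0],[0,0,0]])

```text
clock: 25.05
tool_pos: [592.1, 124.1, 140.0]
ee_rot: [0.0, 1.0, 0.0, 0.0]
force: [-0.0, 0.4, -0.8]
width: 0.284
grasp_force: 15.0
```

Run:
```python
from h import *
o=manip.get_obs();print(o["tool_pos"],o["width"],go((506,-360.5,140),60))
```

```text
[592.0795381  124.12749707 140.00567055] 0.28355392677329955 ([85.8, -484.7, -0.1], [0.0, 0.0, 30.0])
```

>>> servo_tool(offset=[[86,-485,0],[86,-485,0],[86,-485,0],[86,-485,0],[86,-485,0],[86,-485,0],[86,-485,0],[86,-485,0],[86,-485,0],[86,-485,0]], delta_rot=[[0,0,30],[0,0,30],[0,0,30],[0,0,30],[0,0,30],[0,0,30],[0,0,30],[0,0,30],[0,0,30],[0,0,30]])

```text
clock: 26.05
tool_pos: [503.3, -362.2, 136.7]
ee_rot: [0.26, 0.966, 0.001, -0.002]
force: [1.5, 0.2, 0.2]
width: 0.285
grasp_force: 15.0
```

>>> servo_tool(offset=[[0,0,0],[0,0,0],[0,0,0]], delta_rot=[[0,0,0],[0,0,0],[0,0,0]])

```text
clock: 26.35
tool_pos: [504.9, -359.1, 137.8]
ee_rot: [0.259, 0.966, 0.001, -0.002]
force: [-0.5, 0.8, 0.2]
width: 0.28
grasp_force: 15.0
```

Run:
```python
from h import *
o=manip.get_obs();print(o["tool_pos"],o["width"],go((505.5,-360.8,50),60))
```

```text
[ 504.94372623 -359.0538325   137.7610955 ] 0.28013839492956 ([-1.7, -1.3, 87.8], [0.1, -0.2, -0.0])
```

>>> servo_tool(offset=[[0,-0.5,40],[0,-0.5,75],[0,-0.5,92],[0,-0.5,95],[0,-0.5,95],[0,-0.5,95]], delta_rot=[[0,0,0],[0,0,0],[0,0,0],[0,0,0],[0,0,0],[0,0,0]])

```text
clock: 26.95
tool_pos: [507.0, -361.8, 46.5]
ee_rot: [0.259, 0.966, -0.001, 0.001]
force: [-0.1, -0.1, -0.2]
width: 0.287
grasp_force: 15.0
```

Run:
```python
from h import *
o=manip.get_obs();print(o["tool_pos"],o["width"],go((505.5,-360.8,30),60))
d=manip.get_image("side");save(d,"g1.png",(215,315,305,395),6)
```

```text
[ 506.95773294 -361.81196733   46.51030154] 0.28669124932104806 ([1.8, 0.2, 16.5], [-0.0, 0.2, 0.0])
```

View pics/g1.png

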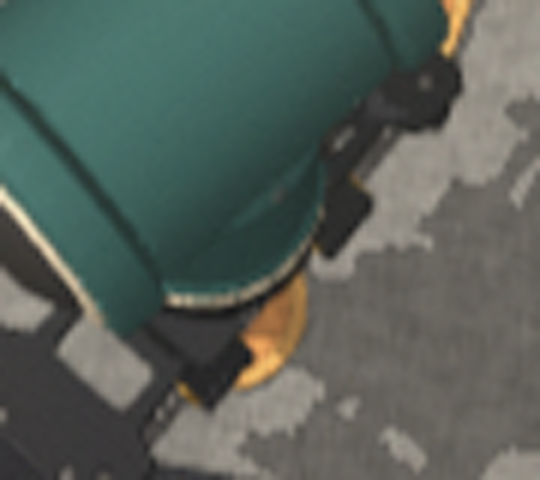

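The arm hides the glue stick and only the dish's right edge shows, at (290,340). I'll go by the numbers (that was the last picture allowed). Lowering to the floor.

>>> servo_tool(offset=[[1.8,0,8],[1.8,0,13],[1.8,0,15],[1.8,0,16],[1.8,0,16]], delta_rot=[[0,0,0],[0,0,0],[0,0,0],[0,0,0],[0,0,0]])

```text
clock: 27.5
tool_pos: [504.3, -360.5, 29.6]
ee_rot: [0.259, 0.966, 0.0, 0.0]
force: [-1.6, 1.6, 5.4]
width: 0.287
grasp_force: 14.9
```

Run:
```python
from h import *
o=manip.get_obs();print(o["tool_pos"],o["force"])
```

```text
[ 504.27257666 -360.53395469   29.62933066] [-1.57204778  1.61069612  5.3682745 ]
```

Touched the floor at 29.6, as expected. Releasing and rising.

>>> servo_tool(offset=[[0,0,-0.5],[0,0,-0.5],[0,0,-0.5],[0,0,-0.5],[0,0,-0.5]], delta_rot=[[0,0,0],[0,0,0],[0,0,0],[0,0,0],[0,0,0]], jaw=0.55)

```text
clock: 28.0
tool_pos: [503.8, -360.3, 28.9]
ee_rot: [0.259, 0.966, 0.0, -0.0]
force: [-0.8, -0.2, 0.0]
width: 0.546
grasp_force: 0.0
```

>>> servo_tool(offset=[[0,0,-20],[0,0,-60],[0,0,-100],[0,0,-120],[0,0,-120]], delta_rot=[[0,0,0],[0,0,0],[0,0,0],[0,0,0],[0,0,0]])

```text
clock: 28.5
tool_pos: [506.4, -362.3, 153.7]
ee_rot: [0.259, 0.966, -0.002, 0.004]
force: [0.6, 0.1, -0.0]
width: 0.551
grasp_force: 0.0
```

Run:
```python
from h import *
o=manip.get_obs();print(o["tool_pos"],o["width"],go((450.5,112.5,140),21))
```

```text
[ 506.41829578 -362.25403226  153.70644358] 0.5514473289140953 ([286.1, 383.0, 11.0], [0.1, 0.5, 39.0])
```

>>> servo_tool(offset=[[286,383,10],[286,383,10],[286,383,10],[286,383,10],[286,383,10],[286,383,10],[286,383,10],[286,383,10],[286,383,10],[286,383,10]], delta_rot=[[0,0,39],[0,0,39],[0,0,39],[0,0,39],[0,0,39],[0,0,39],[0,0,39],[0,0,39],[0,0,39],[0,0,39]])

```text
clock: 29.5
tool_pos: [445.8, 116.9, 137.1]
ee_rot: [0.566, 0.824, -0.001, -0.001]
force: [-0.6, -0.3, -0.2]
width: 0.551
grasp_force: 0.0
```

>>> servo_tool(offset=[[0,0,50],[0,0,80],[0,0,80],[0,0,80]], delta_rot=[[0,0,0],[0,0,0],[0,0,0],[0,0,0]])

```text
clock: 29.9
tool_pos: [446.6, 114.1, 57.8]
ee_rot: [0.567, 0.824, -0.001, -0.001]
force: [0.4, -0.5, -0.4]
width: 0.547
grasp_force: 0.0
```

Run:
```python
from h import *
o=manip.get_obs();print(o["tool_pos"],o["width"],go((450.5,112.5,30),21))
# glue and marker check
d=manip.get_image("top");W=cloud(d)
x0,y0,x1,y1=[int(v/1.4) for v in(545,270,620,340)];P=W[y0:y1,x0:x1].reshape(-1,3)
for lo,hi in((60,90),(92,125)):
    q=P[(P[:,2]>lo)&(P[:,2]<hi)];print(len(q),q.mean(0).round(1),((q.min(0)+q.max(0))/2).round(1))
d=manip.get_image("side");W=cloud(d)
x0,y0,x1,y1=[int(v/1.4) for v in(315,440,400,535)];P=W[y0:y1,x0:x1].reshape(-1,3)
for lo,hi in((30,60),(60,90),(92,125)):
    q=P[(P[:,2]>lo)&(P[:,2]<hi)];print(len(q),q.mean(0).round(1),((q.min(0)+q.max(0))/2).round(1))
```

```text
[446.56852706 114.06006362  57.82513537] 0.547249263128447 ([-2.9, 3.2, 27.8], [-0.2, -0.0, -0.0])
42 [ 499.6 -348.4   75.8] [ 501.6 -350.4   75.1]
106 [ 501.8 -355.5  106.9] [ 502.1 -356.6  102.9]
24 [ 506.6 -368.9   46.8] [ 503.9 -366.6   46.2]
27 [ 506.2 -367.9   75. ] [ 502.8 -364.6   74.3]
128 [ 503.5 -360.5  106.2] [ 502.9 -359.4  102.6]
```

The glue stick stands upright at about (503,-359), in the dish. Now the marker.

>>> servo_tool(offset=[[-2.9,3.2,20],[-2.9,3.2,50],[-2.9,3.2,68],[-2.9,3.2,73],[-2.9,3.2,73],[-2.9,3.2,73]], delta_rot=[[0,0,0],[0,0,0],[0,0,0],[0,0,0],[0,0,0],[0,0,0]])

```text
clock: 30.6
tool_pos: [453.8, 113.0, -12.3]
ee_rot: [0.567, 0.824, 0.001, 0.001]
force: [-1.0, -0.0, -0.0]
width: 0.546
grasp_force: 0.0
```

Run:
```python
from h import *
o=manip.get_obs();print(o["tool_pos"],o["force"],go((450.5,112.5,-22),21))
```

```text
[453.80765654 112.97503313 -12.26178583] [-0.96517581 -0.00294187 -0.00716283] ([0.7, -3.3, 9.7], [0.2, 0.0, -0.1])
```

>>> servo_tool(offset=[[0.7,-3,5],[0.7,-3,8],[0.7,-3,8]], delta_rot=[[0,0,0],[0,0,0],[0,0,0]])

```text
clock: 30.9
tool_pos: [448.7, 112.4, -22.0]
ee_rot: [0.567, 0.824, -0.0, -0.0]
force: [-0.5, 0.1, -0.5]
width: 0.548
grasp_force: 0.0
```

>>> servo_tool(offset=[[0,0,0],[0,0,0],[0,0,0],[0,0,0],[0,0,0],[0,0,0],[0,0,0]], delta_rot=[[0,0,0],[0,0,0],[0,0,0],[0,0,0],[0,0,0],[0,0,0],[0,0,0]], jaw=0, grip_force=15)

```text
clock: 31.6
tool_pos: [449.1, 112.4, -21.9]
ee_rot: [0.567, 0.824, 0.0, 0.0]
force: [-0.7, -1.0, 0.2]
width: 0.176
grasp_force: 15.0
```

>>> servo_tool(offset=[[0,0,-15],[0,0,-45],[0,0,-80],[0,0,-80],[0,0,-80],[0,0,-80]], delta_rot=[[0,0,0],[0,0,0],[0,0,0],[0,0,0],[0,0,0],[0,0,0]])

```text
clock: 32.2
tool_pos: [447.8, 112.1, 56.9]
ee_rot: [0.567, 0.824, -0.001, -0.001]
force: [0.3, -0.3, -0.7]
width: 0.17
grasp_force: 15.0
```

Run:
```python
from h import *
o=manip.get_obs();print(o["tool_pos"],o["width"],go((531.5,-52,50),102.3))
```

```text
[447.83545321 112.13823575  56.91204145] 0.16993642335516299 ([-183.2, 19.4, 6.8], [-0.1, -0.1, -81.3])
```

>>> servo_tool(offset=[[-20,2,0],[-40,4,0],[-60,6,0],[-80,9,0],[-100,11,0],[-120,13,0],[-140,15,0],[-160,17,0],[-183,19,0],[-183,19,0]], delta_rot=[[0,0,-81.3],[0,0,-81.3],[0,0,-81.3],[0,0,-81.3],[0,0,-81.3],[0,0,-81.3],[0,0,-81.3],[0,0,-81.3],[0,0,-81.3],[0,0,-81.3]])

```text
clock: 33.2
tool_pos: [532.1, -53.6, 56.2]
ee_rot: [-0.108, 0.994, -0.0, -0.001]
force: [-0.0, 0.8, -0.5]
width: 0.175
grasp_force: 15.0
```

>>> servo_tool(offset=[[0,0,20],[0,0,40],[0,0,40],[0,0,40]], delta_rot=[[0,0,0],[0,0,0],[0,0,0],[0,0,0]])

```text
clock: 33.6
tool_pos: [530.5, -51.5, 16.5]
ee_rot: [-0.107, 0.994, 0.001, -0.002]
force: [-0.1, 0.4, -0.2]
width: 0.174
grasp_force: 15.0
```

Run:
```python
from h import *
o=manip.get_obs();print(o["tool_pos"],o["width"],go((531.5,-52,-16.5),102.3))
for n in("top","side"):
    d=manip.get_image(n);W=cloud(d);P=W.reshape(-1,3);I=d["image"].reshape(-1,3).astype(int)
    q=(abs(P[:,0]-530)<100)&(abs(P[:,1]+52)<40)&(P[:,2]>35)&(P[:,2]<60)&(I.min(1)>110)
    if q.sum()>5: print(n,q.sum(),P[q].min(0).round(),P[q].max(0).round(),rect(P[q]))
```

```text
[530.52169413 -51.46848421  16.45407064] 0.17395680902810345 ([-1.0, -0.8, 32.9], [0.1, -0.2, -0.0])
top 58 [462. -72.  51.] [501. -51.  60.] (array([480.9, -62.6]), array([16.6, 37.4]), np.float32(15.0))
side 56 [465. -73.  48.] [501. -55.  60.] (array([482.6, -63.9]), array([14.7, 35.4]), np.float32(11.0))
```

The marker is aligned: its white end is centred near (482,-63), as expected. Lowering to just above the rim level and letting it drop about 2 mm.

>>> servo_tool(offset=[[-0.5,-0.5,12],[-0.5,-0.5,24],[-0.5,-0.5,29],[-0.5,-0.5,31],[-0.5,-0.5,31],[-0.5,-0.5,31]], delta_rot=[[0,0,0],[0,0,0],[0,0,0],[0,0,0],[0,0,0],[0,0,0]])

```text
clock: 34.3
tool_pos: [533.0, -52.1, -12.8]
ee_rot: [-0.107, 0.994, -0.0, 0.0]
force: [-0.4, 0.1, 0.3]
width: 0.173
grasp_force: 15.0
```

Run:
```python
from h import *
o=manip.get_obs();print(o["tool_pos"],o["force"],go((531.5,-52,-16.5),102.3))
```

```text
[533.02298129 -52.09719504 -12.79571265] [-0.41113205  0.06963195  0.32266771] ([1.5, 0.4, 3.7], [-0.0, 0.0, -0.0])
```

>>> servo_tool(offset=[[0.5,0,1],[0.5,0,2],[0.5,0,2.5],[0.5,0,2.5]], delta_rot=[[0,0,0],[0,0,0],[0,0,0],[0,0,0]])

```text
clock: 34.7
tool_pos: [532.3, -52.2, -15.4]
ee_rot: [-0.107, 0.994, 0.0, 0.0]
force: [0.3, 0.5, -0.2]
width: 0.175
grasp_force: 15.0
```

>>> servo_tool(offset=[[0,0,0],[0,0,0],[0,0,0],[0,0,0]], delta_rot=[[0,0,0],[0,0,0],[0,0,0],[0,0,0]], jaw=0.4)

```text
clock: 35.1
tool_pos: [532.4, -52.2, -15.3]
ee_rot: [-0.107, 0.994, -0.0, 0.0]
force: [-0.1, -0.3, 0.5]
width: 0.407
grasp_force: 0.0
```

>>> servo_tool(offset=[[0,0,-10],[0,0,-40],[0,0,-80],[0,0,-130],[0,0,-150]], delta_rot=[[0,0,0],[0,0,0],[0,0,0],[0,0,0],[0,0,0]])

```text
clock: 35.6
tool_pos: [535.5, -52.6, 140.8]
ee_rot: [-0.107, 0.994, -0.001, 0.004]
force: [0.5, -0.3, -0.3]
width: 0.402
grasp_force: 0.0
```

>>> servo_tool(offset=[[0,250,0],[0,250,0],[0,250,0],[0,250,0],[0,250,0],[0,250,0]], delta_rot=[[0,0,0],[0,0,0],[0,0,0],[0,0,0],[0,0,0],[0,0,0]])

```text
clock: 36.2
tool_pos: [477.9, 197.3, 135.7]
ee_rot: [-0.11, 0.994, 0.001, 0.001]
force: [0.5, -0.3, 0.6]
width: 0.399
grasp_force: 0.0
```

Run:
```python
from h import *
o=manip.get_obs();print(o["tool_pos"],o["width"])
for n in("top","side"):
    d=manip.get_image(n);W=cloud(d);P=W.reshape(-1,3);hsv=cv2.cvtColor(d["image"],cv2.COLOR_RGB2HSV).reshape(-1,3).astype(int)
    a=np.radians(12.3);D=P[:,:2]-[532,-52];l=D@[np.cos(a),np.sin(a)];c=D@[-np.sin(a),np.cos(a)]
    q=(abs(l)<80)&(abs(c)<24)&(P[:,2]>20)&(P[:,2]<40)
    print(n,'marker',q.sum(),rect(P[q]),np.nanpercentile(P[q][:,2],95),'along',l[q].min().round(),l[q].max().round(),'across',c[q].min().round(),c[q].max().round())
    q=(hsv[:,0]>95)&(hsv[:,0]<135)&(hsv[:,1]>60)&(abs(P[:,0]-532)<60)&(abs(P[:,1]+204)<60);print('ink',rect(P[q]))
    q=(abs(P[:,0]-532)<50)&(abs(P[:,1]+204)<50)&(P[:,2]>39)&(P[:,2]<54);print('base',rect(P[q]))
    q=(abs(P[:,0]-532)<50)&(abs(P[:,1]+204)<50)&(P[:,2]>85);print('knob',P[q].mean(0))
    for k,(x,y,z) in dict(er=(510.7,40.7,22),usb=(502.7,219.3,17),clip=(510,411,27)).items():
        q=(abs(P[:,0]-x)<35)&(abs(P[:,1]-y)<35)&(P[:,2]>11)&(P[:,2]<40);print(k,rect(P[q]))
```

```text
[477.91548101 197.30691653 135.69125659] 0.399432459015001
top marker 325 (array([531.4, -52. ]), array([ 17.6, 136.7]), np.float32(12.7)) 30.318985765072114 along -69.0 68.0 across -9.0 9.0
ink (array([ 530.1, -204.1]), array([43.6, 65.7]), np.float32(166.9))
base (array([ 529.1, -202.2]), array([27.7, 62.3]), np.float32(168.1))
knob [ 528.41227013 -200.13051368   99.75719556]
er (array([510. ,  40.3]), array([52. , 67.7]), np.float32(176.2))
usb (array([0., 0.]), array([0., 0.]), np.float32(0.0))
clip (array([0., 0.]), array([0., 0.]), np.float32(0.0))
side marker 304 (array([535.4, -53.2]), array([ 31.5, 139.7]), np.float32(20.5)) 29.162452733997934 along -67.0 70.0 across -11.0 24.0
ink (array([ 556.5, -225. ]), array([0. , 3.1]), np.float32(97.5))
base (array([ 530.6, -203.2]), array([27.4, 61.6]), np.float32(167.8))
knob [ 530.76454934 -204.45859941   97.4255584 ]
er (array([518.2,  45.4]), array([37.2, 53.2]), np.float32(114.3))
usb (array([503., 218.]), array([51.9, 56.1]), np.float32(98.0))
clip (array([522. , 409.8]), array([40.1, 40.8]), np.float32(178.0))
```

Everything is in place and the arm is clear. Letting it settle, then handing in.

>>> servo_tool(offset=[[0,0,0],[0,0,0],[0,0,0],[0,0,0],[0,0,0]], delta_rot=[[0,0,0],[0,0,0],[0,0,0],[0,0,0],[0,0,0]])

```text
clock: 36.8
tool_pos: [479.5, 191.4, 134.6]
ee_rot: [-0.106, 0.994, -0.0, -0.0]
force: [-0.6, 0.4, 0.1]
width: 0.402
grasp_force: 0.0
```

```bash
python3 -c "
from workcell import manip
print(manip.close_job())"
```

```text
the job is handed in; nothing more can be done
None
```

I put the marker, glue stick, ink pad and stamp in their holders and handed the job in at about 37 s; camera readings put all four within tolerance, but hand-in returned no verdict, and I had no clean final camera reading of the eraser, USB stick or clip, though nothing I did should have touched them.

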